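# Index the rotary nest towards the bin of steel clips

## Task

The nest is to be loaded with steel clips next, so turn it one hole towards the bin of steel clips (not the bin of black plastic blocks). Pull the spring plunger straight up by its black knob until its pin is clear, only then swing the arm to the very next hole on that bin's side, and let the plunger snap fully home there.

Things in the scene. Friction and masses are not known exactly. Their poses are not given: they have to be found in the camera images.
- plunger_knob (a point): Centre of the black plunger knob (upright cylinder 32 mm wide, 28 mm tall) on the free end of the flat aluminium arm of the indexing fixture, over a 25 mm wide collar that tops out 28 mm below this point. It spins freely, so the hand need not turn with the arm. z is up; x points level to the arm's upright pivot axis, 120 mm away, where the nest (within 50 mm of the axis) tops out 14 mm lower.
- plunger (a joint): Pull of the spring plunger straight up, in m: 0 home in a hole, 0.030 at its stop. The spring pulls down with 5 N (home) to 10 N (stop). The pin clears the steel index plate from 0.024 up. Let go within 12 mm of a hole's middle, it slides down the hole's tapered mouth (36 mm wide) and centres itself.
- index_arm (a joint): Angle of the arm about its pivot, in rad: 0 in the middle hole, where it starts, pointing from the pivot roughly to the robot; positive is clockwise from above, the knob going to the robot's left (+y). The index plate under the knob has five holes: -1.047, -0.524, 0, 0.524, 1.047 (30 degrees apart). The arm swings lightly, stays where left, and turns the nest.
- clip_bin_mid (a point): Middle of the grey plastic bin (280 x 190 mm, 110 mm tall) full of shiny steel clips, 80 mm above the table. It stands on the left (y > 0) or the right (y < 0) of the fixture; an equal grey bin full of black plastic blocks stands on the other side. Both are fixed.

How it is judged (in metres and radians):
On the way:
1. the plunger is pulled up clear while the arm is still at its first hole (value of joint plunger above 0.02 m and value of joint index_arm between -0.12 and 0.12 rad), for 0.1 s.
At the end, for the whole second after the job is handed in: The arm stands at rest in the first hole next to the middle one on the side of the bin of steel clips (within 0.07 rad of 0.524 if that bin is on the left, of -0.524 if on the right) and the plunger is home (less than 4 mm up) (value of joint plunger below 0.004 m and velocity of joint index_arm between -0.05 and 0.05 rad/s and ((world y of clip_bin_mid above 0 m and value of joint index_arm between 0.45 and 0.6 rad) or (world y of clip_bin_mid below 0 m and value of joint index_arm between -0.6 and -0.45 rad))); the robot touches nothing.
It fails at once if the arm is forced out of a hole or across the plate with the plunger not pulled clear (less than 10 mm up, more than 0.1 rad from every hole) (value of joint plunger below 0.01 m and (value of joint index_arm between -0.94 and -0.63 rad or value of joint index_arm between -0.42 and -0.1 rad or value of joint index_arm between 0.1 and 0.42 rad or value of joint index_arm between 0.63 and 0.94 rad)).
It also fails if it takes over 32 s, if anything falls off the work surface, if the arm or the gripper's body presses on something with over 40 N, if the wrist force passes 120 N, or if a joint passes its speed limit or range.

## Robot

A 6-joint arm with a two-finger parallel gripper is mounted at the origin on the work surface. World frame = base frame: x ahead of the robot, y to its left, z up, the work surface at z = 0. Lengths are in m, angles in degrees, forces in N, time in s.
With the tool pointing down it reaches from about 0.3 to 0.85 m from the base axis. Payload 5.4 kg.
Tool frame: the origin (TCP) lies where the fingers leave the gripper's body, on its centre line; the fingertips stand 73 mm ahead of it and the grasp point (between the pads) lies 54 mm ahead of it (env.finger_overhang is the distance from the TCP to the fingertips, in m); z points along the fingers, y is the direction in which the jaws open and shut (so a half turn about z gives the same grasp; the last joint's range is limited). The gripper opens to 85 mm and grips with 20 to 120 N. Pads are 22 mm wide; open, the fingers measure 114 mm over their backs; the gripper's body (76 mm by 85 mm) begins 54 mm behind the grasp point. The pads swing forward as they close: fully open they stand 13 mm farther back than shut.
Start: joints at [-76.381, 9.076, 91.501, -0, 79.423, -12.038], TCP at [0.249, -0.518, 0.304] pointing down, gripper open.
Joint ranges: [-166.64, 166.64], [-54.1, 131.32], [10.49, 154.53], [-73.88, 253.88], [9.74, 151.15], [-171.62, 171.62]. Speed limits (degrees/s): [147.25, 147.25, 180, 180, 180, 180].

## Interface

Orientations are given as a 3x3 rotation matrix whose columns are the frame's x, y, z axes.
In Python, from rig import env gives the robot as it stands.
- The arm moves only by the shell command python3 -m pendant 'ROWS'. ROWS is JSON, a list of rows, each an object of numbers: "ax", "ay", "az": the turn, a rotation vector about the tool's x, y, z in degrees; "tx", "ty", "tz": the shift along the tool's x, y, z in m; "claw": the opening in per cent of the stroke, from 0 (shut) to 100 (fully open). In form: [{"ax": .., "ay": .., "az": .., "tx": .., "ty": .., "tz": .., "claw": ..}, ...]. A call has 1 to 12 rows; each row shifts and turns the pose as measured when the row begins, along the tool's axes as they then stand; what a row does not reach is not made up. A row lasts 1/8 s, in which the tool goes at most 62.5 mm and 10.7 degrees, less where a joint would pass 70% of its speed; a pose out of reach is approached as far as the arm can. A call with a gripper value outside its range is refused whole. The fingers move at their own pace and stop on an object; the grip force is fixed at half the most. Time passes only in rows, so rows that do not move let the fingers close. It gives the time, the measured TCP pose, the force and the opening at its end, in the units of the state.
- env.observe(): the state, without advancing time (a new reading comes with each control period).
- env.get_image(name): name is "scene" or "top" or "wrist"; returns the picture (480x640x3 uint8, red, green, blue); there is no depth.
- env.camera_info(name): a dict with "intrinsics" (3x3 intrinsics, pixels), "distortion" ([k1, k2, p1, p2, k3] as OpenCV has them; the pictures are not rectified), "world_to_cam" (4x4, takes a point from world to camera coordinates). Camera axes: x right, y up, looking along -z (the intrinsics and any distortion apply to the point x, -y, -z); pixel columns grow to the right and rows downward; lengths in m; the calibration is good to about 2 mm. A picture is of the moment at which its call begins: read the wrist's pose just before it. camera_info takes no time and is no camera call; for the wrist camera it gives the pose at the moment of the call.
- env.hand_in(): hands the job in, once; it reports no verdict.
The state is a dict: "time_s": time; "joint_pos": joint angles; "dq": joint speeds; "joint_efforts": joint torques, N m; "tcp_pos": TCP position; "eef_rot": TCP orientation; "wrist_force": force on the tool from outside, world axes, zero at the start; "wrist_torque": the same for the moment, N m; "grip_width": opening from 0.0 (shut) to 1.0 (fully open).
Only numpy, scipy, OpenCV 4.12 (cv2) and the standard library are available. Lean on these libraries where they do the work, as an engineer would, in place of code of your own. Each camera call takes 0.05 s, during which the arm holds its last target.

## Working session

There is one attempt and no reset: what is moved stays moved. The work goes in short steps, Python scripts to look and compute and a shell command to move; the robot and the scene stay as the last step left them, time stands still between calls to the robot, and variables do not carry over. Pictures are saved under pics/ and viewed, and the job is handed in when it is done.

```bash
ls; mkdir -p pics; python3 - <<'E'
from rig import env
import cv2,numpy as np
o=env.observe()
print(o['time_s'],o['tcp_pos'],np.round(o['eef_rot'],3).tolist(),o['grip_width'])
for n in ['scene','top']:
    im=env.get_image(n); cv2.imwrite(f'pics/{n}0.png',im[...,::-1])
    c=env.camera_info(n); print(n,{k:np.round(v,4).tolist() for k,v in c.items()})
E
```

```text
pics
0.0 [ 0.24884329 -0.51784574  0.3029176 ] [[0.901, 0.433, -0.0], [0.433, -0.901, 0.002], [0.0, -0.002, -1.0]] 0.9974213009587126
scene {'intrinsics': [[434.6528, 0.0, 321.3837], [0.0, 434.6528, 238.5046], [0.0, 0.0, 1.0]], 'distortion': [-0.1085, 0.0, 0.0, 0.0, 0.0], 'world_to_cam': [[-0.2462, 0.9691, -0.0175, 0.142], [-0.6637, -0.1554, 0.7316, 0.3132], [0.7063, 0.1918, 0.6815, -1.5873], [0.0, 0.0, 0.0, 1.0]]}
top {'intrinsics': [[618.3762, 0.0, 321.3215], [0.0, 618.3762, 225.0337], [0.0, 0.0, 1.0]], 'distortion': [0.0113, 0.0, 0.0, 0.0, 0.0], 'world_to_cam': [[0.0093, -0.9999, -0.0085, 0.0084], [0.9958, 0.0085, 0.091, -0.583], [-0.0909, -0.0093, 0.9958, -1.6478], [0.0, 0.0, 0.0, 1.0]]}
```

View pics/scene0.png

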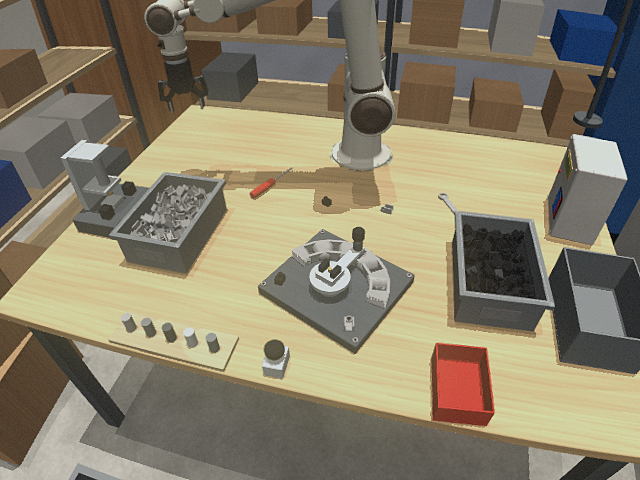

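View pics/top0.png

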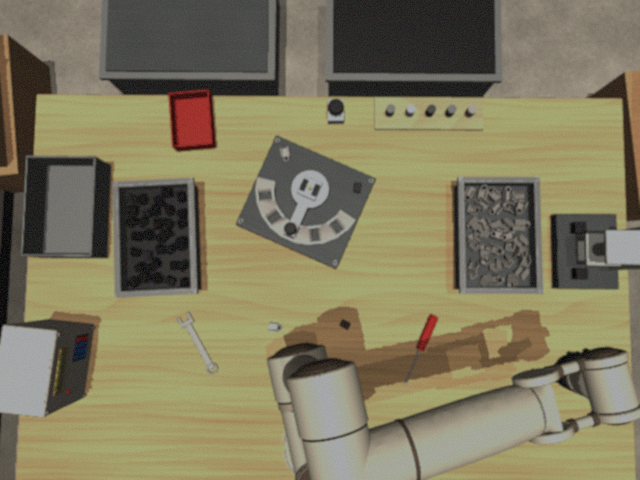

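The steel clips are in the right-hand bin (top view about (498,236), scene (170,222)), so y < 0 and the target is -0.524. The knob is at about (291,229) in top and (358,233) in scene. The pivot is at about (310,188) in top. Next I'll zoom in and segment.

```bash
cat > h.py <<'E'
import cv2,numpy as np
def ray(c,uv):
    K=np.array(c['intrinsics']);d=np.array(c['distortion']);W=np.array(c['world_to_cam'])
    p=cv2.undistortPoints(np.array([[uv]],float),K,d)[0,0]
    R=W[:3,:3];o=-R.T@W[:3,3];v=R.T@np.array([p[0],-p[1],-1]);return o,v/np.linalg.norm(v)
def onz(c,uv,z):
    o,v=ray(c,uv);return o+v*(z-o[2])/v[2]
def tri(c1,u1,c2,u2):
    o1,v1=ray(c1,u1);o2,v2=ray(c2,u2)
    s=np.linalg.lstsq(np.c_[v1,-v2],o2-o1,rcond=None)[0]
    a=o1+s[0]*v1;b=o2+s[1]*v2;return (a+b)/2,np.linalg.norm(a-b)
def proj(c,P):
    K=np.array(c['intrinsics']);d=np.array(c['distortion']);W=np.array(c['world_to_cam'])
    q=W[:3,:3]@P+W[:3,3];q=q*[1,-1,-1]
    return cv2.projectPoints(q[None],np.zeros(3),np.zeros(3),K,d)[0][0,0]
E
python3 - <<'E'
import cv2,numpy as np
a=cv2.imread('pics/scene0.png')[215:315,290:400];b=cv2.imread('pics/top0.png')[150:250,240:350]
cv2.imwrite('pics/z0.png',np.vstack([cv2.resize(x,(660,300*2),interpolation=cv2.INTER_CUBIC)[:,:] for x in [a]]))
cv2.imwrite('pics/z1.png',cv2.resize(b,(660,600),interpolation=cv2.INTER_CUBIC))
for n,(r0,r1,c0,c1) in dict(scene=(222,256,345,372),top=(215,245,278,305)).items():
    im=cv2.imread(f'pics/{n}0.png').max(2)[r0:r1,c0:c1]
    m=(im<62).astype(np.uint8);k,l,s,ce=cv2.connectedComponentsWithStats(m)
    for i in range(1,k):
        if s[i,4]>15: print(n,s[i]+[c0,r0,0,0,0],ce[i]+[c0,r0])
E
```

```text
top [285 224  12  11  67] [290.29850746 229.        ]
```

View pics/z0.png

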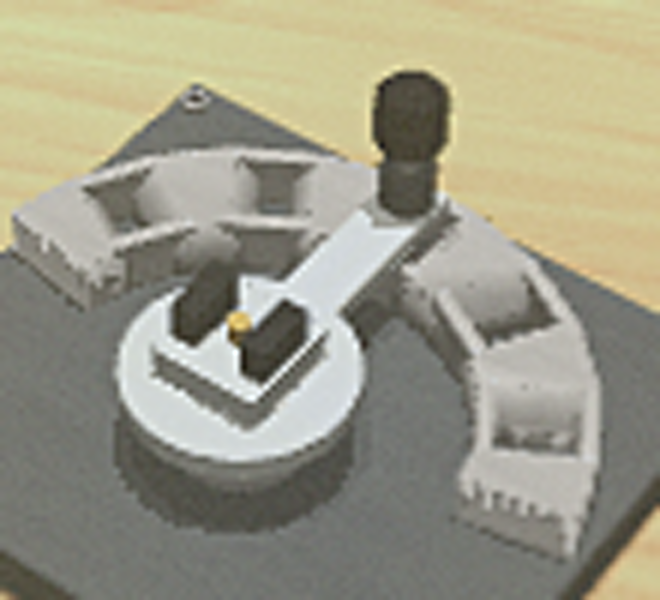

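View pics/z1.png

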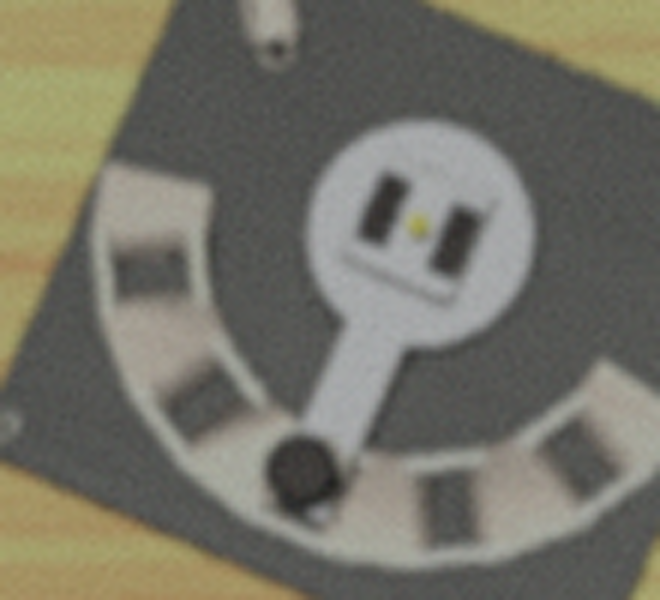

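Zooms: the knob covers scene crop (372..450, 70..160), centred at about (358.2,233.8). In top it is at about (290.4,228.7). The yellow pivot dot is at about (309.6,187.4) in top and (329.6,269) in scene.

```bash
python3 - <<'E'
from rig import env
from h import *
s=env.camera_info('scene');t=env.camera_info('top')
k,e=tri(s,(358.2,233.8),t,(290.4,228.8));print('knob',k,e)
p,e2=tri(s,(329.4,268.6),t,(309.5,187.4));print('pivot',p,e2)
d=(p-k)[:2];print(np.hypot(*d),np.degrees(np.arctan2(d[1],d[0])))
for n,c,uv in(('clip',t,(498,236)),('black',t,(157,238))):print(n,onz(c,uv,.08))
# offset check: project knob cylinder extents
for dz in(-.014,.014):print(proj(s,k+[0,0,dz]),proj(t,k+[0,0,dz]))
E
```

```text
knob [0.56381998 0.09289303 0.11932373] 0.0025129061382655935
pivot [0.67475256 0.0454934  0.0955881 ] 0.0016677883530519457
0.12063482607552925 -23.136202483931378
clip [ 0.55317428 -0.44800493  0.08      ]
black [0.54021653 0.44323428 0.08      ]
[357.48072525 237.8888916 ] [290.23596802 229.34615523]
[357.91900056 229.64313582] [289.58935295 228.4177739 ]
```

Checks: the knob-to-pivot distance is 120.6 mm (should be 120). The bins are at y = -0.448 (clips) and y = +0.443 (blocks). Now I'll move above the knob.

```bash
python3 -m pendant '[{"tx":0.045,"ty":-0.034,"claw":100},{"tx":0.045,"ty":-0.034,"claw":100},{"tx":0.045,"ty":-0.034,"claw":100},{"tx":0.045,"ty":-0.034,"claw":100},{"tx":0.045,"ty":-0.034,"claw":100},{"tx":0.045,"ty":-0.034,"claw":100},{"tx":0.045,"ty":-0.034,"claw":100},{"tx":0.045,"ty":-0.034,"claw":100},{"tx":0.045,"ty":-0.034,"claw":100},{"tx":0.045,"ty":-0.034,"claw":100},{"tx":0.045,"ty":-0.034,"claw":100},{"claw":100}]'
python3 -m pendant '[{"az":10,"claw":100},{"az":10,"claw":100},{"az":10,"claw":100},{"az":5,"claw":100},{"claw":100}]'
```

```text
invalid input at $[0]: expected keys ax, ay, az, tx, ty, tz, claw
invalid input at $[0]: expected keys ax, ay, az, tx, ty, tz, claw
```

All keys are required.

```bash
python3 -m pendant '[{"ax":0,"ay":0,"az":0,"tx":0.045,"ty":-0.034,"tz":0,"claw":100},{"ax":0,"ay":0,"az":0,"tx":0.045,"ty":-0.034,"tz":0,"claw":100},{"ax":0,"ay":0,"az":0,"tx":0.045,"ty":-0.034,"tz":0,"claw":100},{"ax":0,"ay":0,"az":0,"tx":0.045,"ty":-0.034,"tz":0,"claw":100},{"ax":0,"ay":0,"az":0,"tx":0.045,"ty":-0.034,"tz":0,"claw":100},{"ax":0,"ay":0,"az":0,"tx":0.045,"ty":-0.034,"tz":0,"claw":100},{"ax":0,"ay":0,"az":0,"tx":0.045,"ty":-0.034,"tz":0,"claw":100},{"ax":0,"ay":0,"az":0,"tx":0.045,"ty":-0.034,"tz":0,"claw":100},{"ax":0,"ay":0,"az":0,"tx":0.045,"ty":-0.034,"tz":0,"claw":100},{"ax":0,"ay":0,"az":0,"tx":0.045,"ty":-0.034,"tz":0,"claw":100},{"ax":0,"ay":0,"az":0,"tx":0.045,"ty":-0.034,"tz":0,"claw":100},{"ax":0,"ay":0,"az":0,"tx":0,"ty":0,"tz":0,"claw":100}]'
python3 -m pendant '[{"ax":0,"ay":0,"az":10,"tx":0,"ty":0,"tz":0,"claw":100},{"ax":0,"ay":0,"az":10,"tx":0,"ty":0,"tz":0,"claw":100},{"ax":0,"ay":0,"az":10,"tx":0,"ty":0,"tz":0,"claw":100},{"ax":0,"ay":0,"az":5,"tx":0,"ty":0,"tz":0,"claw":100},{"ax":0,"ay":0,"az":0,"tx":0,"ty":0,"tz":0,"claw":100}]'
```

```text
time_s: 1.6
tcp_pos: [0.5399, 0.0518, 0.2999]
eef_rot: [[0.903, 0.43, -0.003], [0.43, -0.903, 0.006], [-0.0, -0.006, -1.0]]
wrist_force: [-0.4, -1.4, -0.9]
grip_width: 1.001
time_s: 2.22
tcp_pos: [0.5378, 0.0493, 0.2974]
eef_rot: [[0.983, -0.186, -0.009], [-0.186, -0.983, 0.004], [-0.01, -0.003, -1.0]]
wrist_force: [-0.2, -0.1, -1.0]
grip_width: 1.0
```

```bash
python3 - <<'E'
from rig import env
from h import *
w=env.camera_info('wrist');im=env.get_image('wrist');cv2.imwrite('pics/w1.png',im[...,::-1])
np.save('w1.npy',w,allow_pickle=True)
print(proj(w,np.array([.5638,.0929,.1193])),proj(w,np.array([.5638,.0929,.1333])))
o,_=ray(w,(320,240));print(o)
E
```

```text
[252.36711116 212.8124884 ] [248.69376641 218.58095055]
[0.6237082  0.03335448 0.36600216]
```

View pics/w1.png

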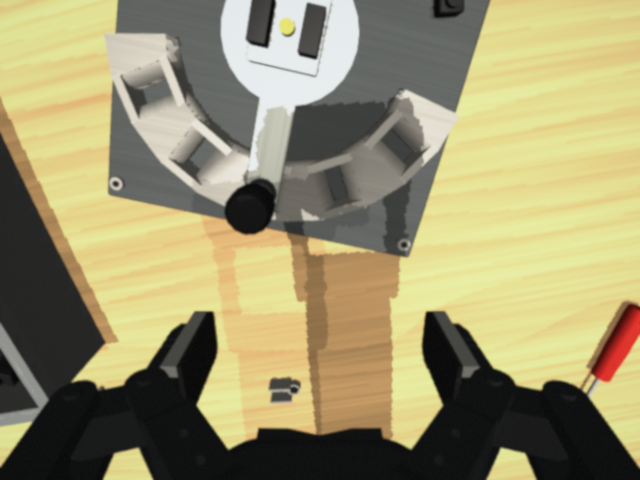

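The wrist view shows the knob's top disc at about (249,209), roughly 9 rows off the prediction. I'll fit the disc and triangulate again.

```bash
python3 - <<'E'
from rig import env
from h import *
w=np.load('w1.npy',allow_pickle=True).item();s=env.camera_info('scene');t=env.camera_info('top')
g=cv2.imread('pics/w1.png').max(2)[170:245,215:285]
m=(g<40).astype(np.uint8);k,l,st,ce=cv2.connectedComponentsWithStats(m);i=1+st[1:,4].argmax();print(st[i]+[215,170,0,0,0],ce[i]+[215,170])
cv2.imwrite('pics/w1z.png',cv2.resize(cv2.imread('pics/w1.png')[170:245,215:285],(560,600),interpolation=cv2.INTER_CUBIC))
print(w['intrinsics'][0])
for uv in((249,209),(309,33)):
  pass
for z in(.125,.13,.133,.138,.145):print(z,onz(w,(249,209),z),onz(t,(290.2,228.3),z),onz(s,(357.9,229.8),z))
print('pivot',tri(w,(287.5,27),t,(309.5,187.4)),tri(w,(287.5,27),s,(329.4,268.6)))
print('knobtop',tri(w,(249,209),t,(290.2,228.3)),tri(w,(249,209),s,(357.9,229.8)))
E
```

```text
[ 225  180   50   53 1932] [251.04865424 206.74637681]
[366.71244161   0.         319.28085596]
0.125 [0.56823094 0.09312632 0.125     ] [0.56484456 0.0918468  0.125     ] [0.5551858  0.09154356 0.125     ]
0.13 [0.56938191 0.09188625 0.13      ] [0.56441696 0.09154783 0.13      ] [0.56072436 0.092392   0.13      ]
0.133 [0.5700725  0.09114221 0.133     ] [0.56416041 0.09136844 0.133     ] [0.56404749 0.09290106 0.133     ]
0.138 [0.57122347 0.08990214 0.138     ] [0.56373281 0.09106947 0.138     ] [0.56958604 0.09374949 0.138     ]
0.145 [0.57283482 0.08816604 0.145     ] [0.56313418 0.09065091 0.145     ] [0.57734002 0.0949373  0.145     ]
pivot (array([0.66612626, 0.04279136, 0.15369067]), np.float64(0.0004078722249313215)) (array([0.67708105, 0.04594194, 0.09811896]), np.float64(0.0019061769089349292))
knobtop (array([0.56610793, 0.09343333, 0.11876662]), np.float64(0.0028203717362814836)) (array([0.5700585 , 0.09198933, 0.13708181]), np.float64(0.0039755448693159995))
```

View pics/w1z.png

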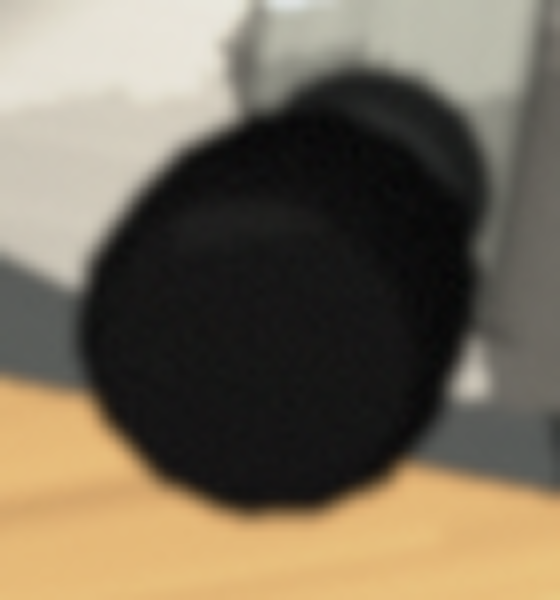

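```bash
python3 -m pendant '[{"ax":0,"ay":0.5,"az":0,"tx":0.02,"ty":-0.047,"tz":0,"claw":100},{"ax":0,"ay":0,"az":0,"tx":0,"ty":0,"tz":0.03,"claw":100},{"ax":0,"ay":0,"az":0,"tx":0,"ty":0,"tz":0.02,"claw":100},{"ax":0,"ay":0,"az":0,"tx":0,"ty":0,"tz":0,"claw":100}]'
python3 - <<'E'
from rig import env
from h import *
w=env.camera_info('wrist');im=env.get_image('wrist');cv2.imwrite('pics/w2.png',im[...,::-1])
np.save('w2.npy',w,allow_pickle=True)
for P in ([.567,.092,.133],[.564,.0925,.133],[.570,.092,.133]):print(proj(w,np.array(P)))
E
```

```text
time_s: 2.78
tcp_pos: [0.5668, 0.0912, 0.2461]
eef_rot: [[0.983, -0.181, -0.0], [-0.181, -0.983, 0.002], [-0.0, -0.002, -1.0]]
wrist_force: [-0.2, 0.0, -0.2]
grip_width: 1.0
[319.0627015  277.66559866]
[319.1577324 282.6736757]
[318.06509397 272.75566331]
```

View pics/w2.png

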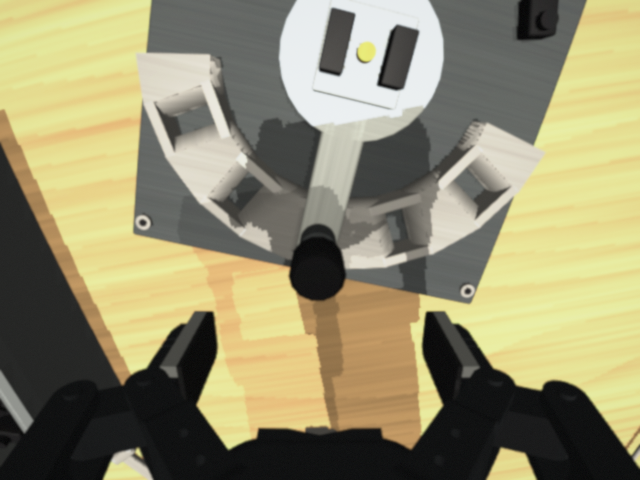

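The knob's disc is centred at about (317,273), against a predicted (319,278), so it is 2–3 mm further along x. I'll descend with a 2 mm shift.

```bash
python3 -m pendant '[{"ax":0,"ay":0,"az":0,"tx":0.002,"ty":-0.001,"tz":0.025,"claw":100},{"ax":0,"ay":0,"az":0,"tx":0,"ty":0,"tz":0.025,"claw":100},{"ax":0,"ay":0,"az":0,"tx":0,"ty":0,"tz":0.023,"claw":100},{"ax":0,"ay":0,"az":0,"tx":0,"ty":0,"tz":0,"claw":100}]'
python3 - <<'E'
from rig import env
from h import *
for n in('scene','wrist'):
  im=env.get_image(n);cv2.imwrite(f'pics/{n}3.png',im[...,::-1])
im=cv2.imread('pics/scene3.png')[160:280,290:430];cv2.imwrite('pics/s3z.png',cv2.resize(im,(700,600),interpolation=cv2.INTER_CUBIC))
E
```

```text
time_s: 3.32
tcp_pos: [0.5728, 0.0905, 0.1786]
eef_rot: [[0.984, -0.18, 0.011], [-0.18, -0.984, 0.001], [0.011, -0.003, -1.0]]
wrist_force: [-0.7, 0.3, -0.1]
grip_width: 1.003
```

View pics/s3z.png

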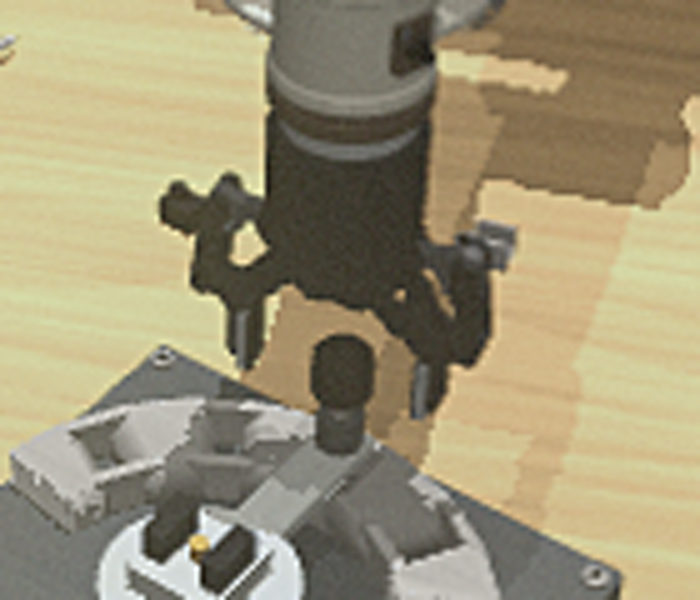

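View pics/wrist3.png

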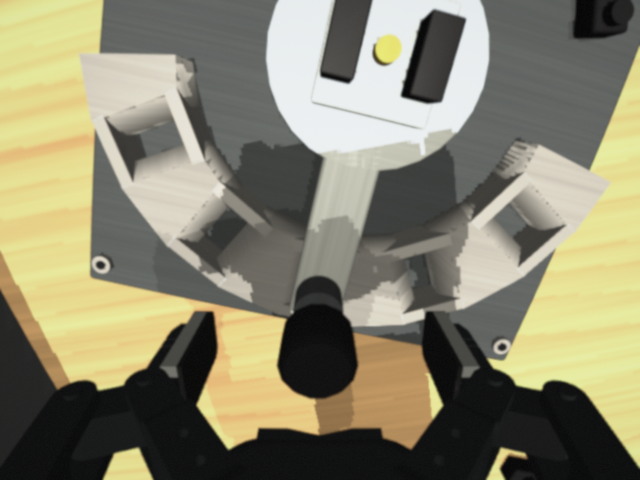

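The knob sits between the pads, with its top disc at about (317,360). The tool drifted +5 mm in x and tilted 0.6°, so I'll correct that and go the last 6 mm down.

```bash
python3 - <<'E'
from rig import env
from h import *
w=env.camera_info('wrist')
for x in(.564,.567,.57):print(x,proj(w,np.array([x,.092,.133])))
E
python3 -m pendant '[{"ax":0,"ay":-0.6,"az":0,"tx":-0.004,"ty":-0.001,"tz":0.006,"claw":100},{"ax":0,"ay":0,"az":0,"tx":0,"ty":0,"tz":0,"claw":100}]'
```

```text
0.564 [322.02267285 375.29139609]
0.567 [320.65644353 369.10448775]
0.57 [319.27021797 362.82224691]
time_s: 3.68
tcp_pos: [0.5718, 0.0922, 0.1773]
eef_rot: [[0.984, -0.18, 0.009], [-0.18, -0.984, 0.002], [0.009, -0.004, -1.0]]
wrist_force: [-0.0, -0.8, -0.0]
grip_width: 1.003
```

```bash
python3 -m pendant '[{"ax":0,"ay":-1,"az":0,"tx":-0.003,"ty":0,"tz":0.01,"claw":100},{"ax":0,"ay":0,"az":0,"tx":-0.002,"ty":0,"tz":0,"claw":100}]'
```

```text
time_s: 3.92
tcp_pos: [0.567, 0.0933, 0.1673]
eef_rot: [[0.984, -0.18, -0.008], [-0.18, -0.984, 0.006], [-0.009, -0.004, -1.0]]
wrist_force: [1.1, -0.5, -0.3]
grip_width: 0.998
```

```bash
python3 -m pendant '[{"ax":0,"ay":0.3,"az":0,"tx":0.002,"ty":0,"tz":-0.004,"claw":100},{"ax":0,"ay":0,"az":0,"tx":0,"ty":0,"tz":0,"claw":100}]'
python3 -m pendant '[{"ax":0,"ay":0,"az":0,"tx":0,"ty":0,"tz":0,"claw":20},{"ax":0,"ay":0,"az":0,"tx":0,"ty":0,"tz":0,"claw":20},{"ax":0,"ay":0,"az":0,"tx":0,"ty":0,"tz":0,"claw":20},{"ax":0,"ay":0,"az":0,"tx":0,"ty":0,"tz":0,"claw":20},{"ax":0,"ay":0,"az":0,"tx":0,"ty":0,"tz":0,"claw":20}]'
```

```text
time_s: 4.18
tcp_pos: [0.5692, 0.0929, 0.1716]
eef_rot: [[0.984, -0.18, -0.002], [-0.18, -0.984, 0.005], [-0.003, -0.004, -1.0]]
wrist_force: [0.3, -0.0, -0.5]
grip_width: 1.001
time_s: 4.8
tcp_pos: [0.5694, 0.0928, 0.1721]
eef_rot: [[0.984, -0.18, -0.002], [-0.18, -0.984, 0.005], [-0.002, -0.004, -1.0]]
wrist_force: [-0.3, -0.9, 1.3]
grip_width: 0.358
```

The grip stopped at 30 mm, close to the 32 mm knob width. Pulling straight up.

```bash
python3 -m pendant '[{"ax":0,"ay":0,"az":0,"tx":0,"ty":0,"tz":-0.010,"claw":10},{"ax":0,"ay":0,"az":0,"tx":0,"ty":0,"tz":-0.010,"claw":10},{"ax":0,"ay":0,"az":0,"tx":0,"ty":0,"tz":-0.005,"claw":10},{"ax":0,"ay":0,"az":0,"tx":0,"ty":0,"tz":0,"claw":10}]'
```

```text
time_s: 5.3
tcp_pos: [0.5686, 0.0921, 0.1956]
eef_rot: [[0.984, -0.18, -0.004], [-0.18, -0.984, 0.004], [-0.004, -0.003, -1.0]]
wrist_force: [3.8, -1.0, -9.7]
grip_width: 0.363
```

```bash
python3 -m pendant '[{"ax":0,"ay":0,"az":0,"tx":0,"ty":0,"tz":-0.005,"claw":10},{"ax":0,"ay":0,"az":0,"tx":0,"ty":0,"tz":0,"claw":10}]'
python3 - <<'E'
from rig import env
from h import *
for n in('scene','wrist'):
  im=env.get_image(n);cv2.imwrite(f'pics/{n}4.png',im[...,::-1])
im=cv2.imread('pics/scene4.png')[160:280,290:430];cv2.imwrite('pics/s4z.png',cv2.resize(im,(700,600),interpolation=cv2.INTER_CUBIC))
E
```

```text
time_s: 5.55
tcp_pos: [0.5684, 0.0919, 0.2001]
eef_rot: [[0.984, -0.18, -0.004], [-0.18, -0.984, 0.004], [-0.005, -0.003, -1.0]]
wrist_force: [3.9, -1.2, -10.5]
grip_width: 0.363
```

View pics/s4z.png

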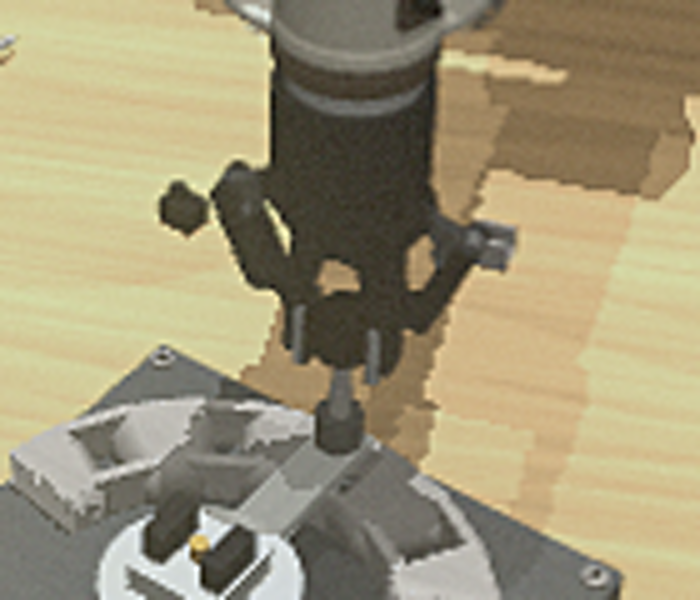

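View pics/wrist4.png

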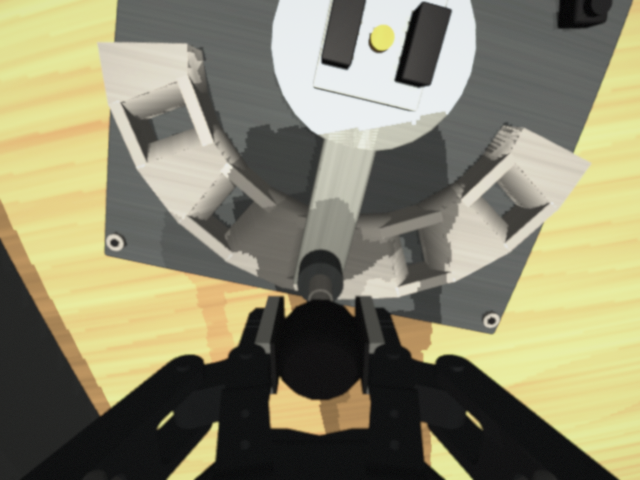

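The knob is lifted 28 mm with the stem visible above the collar, the arm is still over its middle hole, and the force is 10 N, which fits the spring. I'll swing the first half along the arc (about 30 mm towards -y), with a slight up bias.

```bash
python3 -m pendant '[{"ax":0,"ay":0,"az":0,"tx":-0.001,"ty":0.005,"tz":-0.001,"claw":10},{"ax":0,"ay":0,"az":0,"tx":-0.001,"ty":0.007,"tz":-0.001,"claw":10},{"ax":0,"ay":0,"az":0,"tx":-0.001,"ty":0.007,"tz":-0.001,"claw":10}]'
```

```text
time_s: 6.02
tcp_pos: [0.5619, 0.0729, 0.2024]
eef_rot: [[0.984, -0.18, -0.004], [-0.18, -0.984, 0.004], [-0.004, -0.003, -1.0]]
wrist_force: [6.5, -1.4, -17.1]
grip_width: 0.358
```

```bash
python3 -m pendant '[{"ax":0,"ay":0,"az":0,"tx":0,"ty":0.007,"tz":0.001,"claw":10},{"ax":0,"ay":0,"az":0,"tx":0,"ty":0.007,"tz":0,"claw":10},{"ax":0,"ay":0,"az":0,"tx":0.001,"ty":0.007,"tz":0,"claw":10}]'
```

```text
time_s: 6.4
tcp_pos: [0.5589, 0.0507, 0.2017]
eef_rot: [[0.984, -0.181, -0.002], [-0.181, -0.984, 0.005], [-0.003, -0.005, -1.0]]
wrist_force: [4.2, -0.0, -10.5]
grip_width: 0.361
```

```bash
python3 -m pendant '[{"ax":0,"ay":0,"az":0,"tx":0.001,"ty":0.007,"tz":0,"claw":10},{"ax":0,"ay":0,"az":0,"tx":0.001,"ty":0.007,"tz":0,"claw":10},{"ax":0,"ay":0,"az":0,"tx":0.002,"ty":0.004,"tz":0,"claw":10},{"ax":0,"ay":0,"az":0,"tx":0,"ty":0,"tz":0,"claw":10}]'
python3 - <<'E'
from rig import env
from h import *
for n in('scene','top'):
  im=env.get_image(n);cv2.imwrite(f'pics/{n}5.png',im[...,::-1])
im=cv2.imread('pics/scene5.png')[200:320,260:400];cv2.imwrite('pics/s5z.png',cv2.resize(im,(700,600),interpolation=cv2.INTER_CUBIC))
E
```

```text
time_s: 6.9
tcp_pos: [0.5595, 0.0309, 0.2017]
eef_rot: [[0.983, -0.182, -0.002], [-0.182, -0.983, 0.007], [-0.003, -0.007, -1.0]]
wrist_force: [3.8, 0.3, -10.0]
grip_width: 0.357
```

View pics/s5z.png

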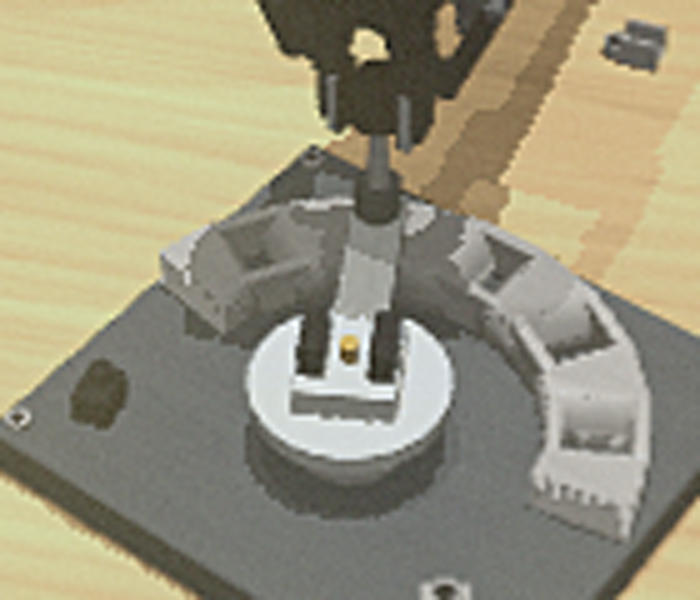

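The arm has turned one hole: one hole is left on the clip side and three on the other. The TCP is within 1 mm of the computed arc point. I'll lower it part way into the taper, then release so the plunger snaps home.

```bash
python3 -m pendant '[{"ax":0,"ay":0,"az":0,"tx":0,"ty":0,"tz":0.008,"claw":10},{"ax":0,"ay":0,"az":0,"tx":0,"ty":0,"tz":0.008,"claw":10},{"ax":0,"ay":0,"az":0,"tx":0,"ty":0,"tz":0.004,"claw":10}]'
python3 -m pendant '[{"ax":0,"ay":0,"az":0,"tx":0,"ty":0,"tz":0,"claw":100},{"ax":0,"ay":0,"az":0,"tx":0,"ty":0,"tz":0,"claw":100},{"ax":0,"ay":0,"az":0,"tx":0,"ty":0,"tz":0,"claw":100},{"ax":0,"ay":0,"az":0,"tx":0,"ty":0,"tz":0,"claw":100},{"ax":0,"ay":0,"az":0,"tx":0,"ty":0,"tz":0,"claw":100}]'
```

```text
time_s: 7.38
tcp_pos: [0.5595, 0.0318, 0.181]
eef_rot: [[0.984, -0.181, -0.001], [-0.181, -0.984, 0.007], [-0.002, -0.006, -1.0]]
wrist_force: [2.8, 0.2, -6.3]
grip_width: 0.36
time_s: 8.0
tcp_pos: [0.5607, 0.0316, 0.1847]
eef_rot: [[0.984, -0.18, 0.002], [-0.18, -0.984, 0.006], [0.001, -0.006, -1.0]]
wrist_force: [0.7, 0.1, 0.3]
grip_width: 1.0
```

Released; the force is near 0. Retreating up and checking.

```bash
python3 -m pendant '[{"ax":0,"ay":0,"az":0,"tx":0,"ty":0,"tz":-0.03,"claw":100},{"ax":0,"ay":0,"az":0,"tx":0,"ty":0,"tz":-0.04,"claw":100},{"ax":0,"ay":0,"az":0,"tx":0,"ty":0,"tz":-0.05,"claw":100},{"ax":0,"ay":0,"az":0,"tx":-0.03,"ty":0,"tz":-0.04,"claw":100},{"ax":0,"ay":0,"az":0,"tx":-0.05,"ty":0,"tz":0,"claw":100},{"ax":0,"ay":0,"az":0,"tx":-0.05,"ty":0,"tz":0,"claw":100},{"ax":0,"ay":0,"az":0,"tx":0,"ty":0,"tz":0,"claw":100},{"ax":0,"ay":0,"az":0,"tx":0,"ty":0,"tz":0,"claw":100}]'
python3 - <<'E'
from rig import env
from h import *
for n in('scene','top'):
  im=env.get_image(n);cv2.imwrite(f'pics/{n}6.png',im[...,::-1])
a=cv2.imread('pics/scene6.png')[200:320,260:400];b=cv2.imread('pics/top6.png')[150:270,240:380]
cv2.imwrite('pics/z6.png',np.hstack([cv2.resize(x,(400,343),interpolation=cv2.INTER_CUBIC) for x in(a,b)]))
E
```

```text
time_s: 9.0
tcp_pos: [0.4291, 0.0544, 0.351]
eef_rot: [[0.984, -0.181, 0.004], [-0.181, -0.984, 0.005], [0.002, -0.006, -1.0]]
wrist_force: [0.3, -0.5, 0.4]
grip_width: 1.002
```

View pics/z6.png

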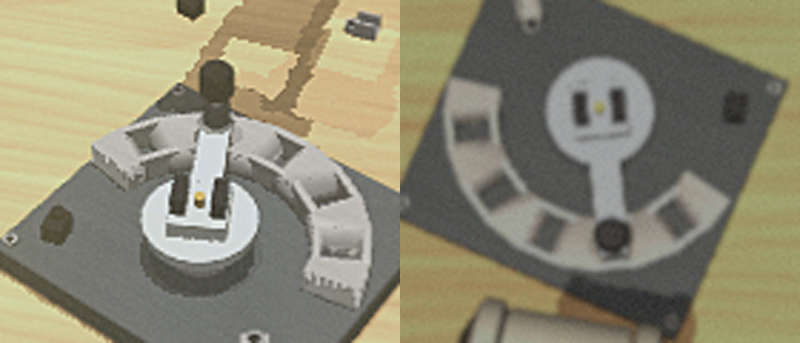

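The knob sits directly on its collar again (crop (217,80)), with one hole free on the clip side and three on the other. A numeric check, then I'll hand in.

```bash
python3 - <<'E'
from rig import env
from h import *
s=env.camera_info('scene');t=env.camera_info('top')
k,e=tri(s,(335.5,228),t,(313.8,232.2));p=np.array([.6748,.0455])
k0=np.array([.5638,.0929]);a=lambda q:np.degrees(np.arctan2(*(q[:2]-p)[::-1]))%360
print(k,e,a(k)-a(k0))
E
```

```text
[0.55559136 0.03277059 0.11953384] 0.002139323537966885 29.218887087241256
```

The height is 0.1195, against 0.1193 at the start, so the plunger is home. The turn is 29.2°, against 30° ± 4°.

```bash
python3 -c "
from rig import env
print(env.hand_in())"
```

```text
the job is handed in; nothing more can be done
None
```

The nest is turned one hole towards the steel clips, which are in the right-hand bin (y ≈ -0.45), and the plunger is back home. I handed the job in at about 9 s; the rig gave no verdict.

- **Moves:** I gripped the black knob and pulled it straight up about 28 mm at the middle hole. Then I swung the arm 30° towards -y, lowered it part way into the hole's taper, and let go. The hand then backed well clear.
- **Last checks:** The knob is at z = 0.1195 m, against 0.1193 m at the start, so the plunger is home. The arm has turned 29.2° by the cameras (30° wanted), with one hole left on the clip side and three on the other. The gripper touches nothing.
- **Highest force seen:** The wrist reading peaked at about 17 N, when a slight upward bias pressed the plunger against its stop during the swing.
- **Disagreement:** The wrist camera put the knob about 5 mm further out in x than the two fixed cameras did. I gripped at x ≈ 0.569 m, near the wrist camera's value, and the knob sat well in the pads.

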